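Release and open the ratchet bench clamp

TASK

Open the bench clamp right up so that the next module will fit: press the red release button on the sliding jaw all the way down, where it stays by itself, then push the sliding jaw back along its bar until it is up against the end stop. Do it by pressing and pushing only, without gripping the jaw between the fingers, and leave the things lying around the clamp where they are.

Things in the scene. Friction and masses are not known exactly. Their poses are not given: they have to be found in the camera images.
- clamp: Bench clamp screwed to the bench; it does not move. Grey base plate 110 x 310 mm, 12 mm thick. Origin: centre of the underside, at bench level; z up, y along the steel bar (24 mm wide, 24 to 46 mm above the bench, ratchet teeth on both sides). The sliding jaw opens towards +y.
- fixed_face (a point): Top edge of the fixed jaw's rubber face, on the bar's centre line, 60 mm above the bench. The face looks to the clamp's +y; the fixed jaw is 100 mm wide and reaches 20 mm back from here.
- end_stop (a point): Top edge of the dark steel end stop, 58 mm above the bench, 80 mm wide, on the side facing the sliding jaw. The rear of the jaw's blue carriage meets it when fully open.
- jaw (a joint): Opening in m: gap between the faces of fixed and sliding jaw. 0 = together, 0.165 = against the end stop (fully open); starts at about 0.050 to 0.100. With the release up the ratchet locks it both ways (1 to 2 mm of play); with it down the jaw slides against about 3 N of friction and stays where it is left.
- jaw_push (a point): Point on the front face of the sliding jaw (black rubber pad that looks to the fixed jaw, along the clamp's -y), on the bar's centre line, 75 mm above the bench: a good place to push towards the clamp's +y. It moves with the jaw. The pad (jaw_pad) is 100 mm wide, 8 mm thick, 16 to 90 mm above the bench; the blue plate (jaw_plate) behind it is 104 mm wide, 12 mm thick, top 105 mm high. Fingers pressing on pad and plate at once count as gripping.
- release (a joint): Travel of the red release button in m: 0 = up (ratchet locked), 0.010 = fully down (ratchet free). It moves straight down against about 3 N of friction, without a spring, and stays where it is left.
- release_top (a point): Centre of the top of the red release button, a round button 32 mm across on the blue carriage (76 mm wide, deck 62 mm above the bench, ends 100 mm behind the front face), 65 mm behind the jaw's front face (45 mm behind the plate's back). Top 82 mm above the bench when up, 72 mm when down. It moves with the jaw and the button.
- radio_center (a point): Centre of a black hand-held radio lying flat, loose: 58 x 110 x 34 mm, with a stub aerial 45 mm long on its y end. Not to be moved.
- module_center (a point): Centre of an aluminium electronics module, loose: 60 x 90 x 28 mm, two brass connectors 12 mm long on its y end. Not to be moved.
- jar_center (a point): Centre of a closed amber jar standing upright, loose: 50 mm across, 60 mm high. Not to be moved.
- driver_grip (a point): Middle of the green handle of a screwdriver lying flat, loose, 170 mm long. Not to be moved.

How it is judged:
On the way, in this order (a step that is already met when the one before it is completed fails the run):
1. the red release is pressed down (value of joint release above 0.0075 m), for 0.1 s.
2. the sliding jaw is pushed back against the end stop (value of joint jaw above 0.159 m and value of joint release above 0.0075 m), for 0.2 s.
At the end, for the whole second after the job is handed in: The sliding jaw rests within 6 mm of its end stop (opening over 159 mm of 165), the release button is still down (over 7.5 mm of 10), and each of the four loose things is within 20 mm of where it began (all of step 2 and velocity of joint jaw below 0.01 m/s and distance of each of radio_center, module_center, jar_center, driver_grip from where it was at the start of the episode below 0.02 m); the robot touches nothing.
It fails at once if a loose thing near the clamp is moved or lifted by more than 20 mm (distance of any of radio_center, module_center, jar_center, driver_grip from where it was at the start of the episode above 0.02 m).
It fails at once if the sliding jaw is gripped between the fingers, front and back at once (contact force between the fingers and jaw_pad above 2 N and contact force between the fingers and jaw_plate above 2 N).
It also fails if it takes over 38 s, if anything falls off the work surface, if the arm or the gripper's body presses on something with over 40 N, if the wrist force passes 120 N, or if a joint passes its speed limit or range.

ROBOT

A 7-joint arm with a two-finger parallel gripper is mounted at the origin on the work surface. World frame = base frame: x ahead of the robot, y to its left, z up, the work surface at z = 0. Lengths are in m, angles in rad, forces in N, time in s.
With the tool pointing down it reaches from about 0.4 to 0.85 m from the base axis. Payload 4.5 kg.
Tool frame: the origin (TCP) lies on the centre line of the jaws, within the pads' length; the fingertips stand 14 mm ahead of it and the grasp point (between the pads) lies 5 mm behind it (r.tcp_to_tips is the z of the fingertips in the tool frame, in m); z points along the fingers, y is the direction in which the jaws open and shut (so a half turn about z gives the same grasp; the last joint's range is limited). The gripper opens to 88 mm and grips with 3 to 60 N. Pads are 18 mm wide; open, the fingers measure 123 mm over their backs; the gripper's body (75 mm by 187 mm) begins 45 mm behind the grasp point.
Start: joints at [1.355, 0.689, -0.195, 1.565, 0.157, 0.902, -0.215], TCP at [0.155, -0.606, 0.253] pointing down, gripper open.
Joint ranges: [-3.01, 3.01], [-0.46, 2.08], [-1.47, 1.51], [0.13, 2.56], [-1, 4.14], [0.04, 2.09], [-2.66, 2.66]. Speed limits (rad/s): [2.57, 2.57, 3.14, 3.14, 3.14, 3.14, 3.14].

INTERFACE

Orientations are given as a unit quaternion [x, y, z, w].
In Python, from plant import r, viewer gives the robot as it stands.
- The arm moves only by the shell command python3 -m inch 'ROWS' [FORCE]. ROWS is JSON, a list of rows, each a list of 3 entries, a list of its own where there are three numbers: the closure, from 0 (fully open) to 1 (shut), then the shift along the tool's x, y, z in cm, then the turn about the tool's z in degrees. In form: [[fingers, [x, y, z], yaw], ...]. A call has 1 to 20 rows; each row is the pose to reach, as a shift and turn from the pose commanded when the call began, along the tool's axes at that moment; what a row does not reach only later rows make up. A row lasts 1/10 s, in which the tool goes at most 50 mm and 8.59 degrees, less where a joint would pass 70% of its speed; a pose out of reach is approached as far as the arm can. A call with a gripper value outside its range is refused whole. The fingers move at their own pace and stop on an object; FORCE is the grip in N (left out, the last holds). Time passes only in rows, so rows that repeat a pose let the fingers close. It gives the time, the measured TCP pose, the force and the opening at its end, in the units of the state.
- r.get_state(): the state, without advancing time (a new reading comes with each control period).
- viewer.snapshot(name): name is "scene" or "side" or "wrist"; returns the picture (480x640x3 uint8, red, green, blue); there is no depth.
- viewer.camera_params(name): a dict with "intrinsics" (3x3 intrinsics, pixels), "world_to_cam" (4x4, takes a point from world to camera coordinates). Camera axes: x right, y up, looking along -z (the intrinsics and any distortion apply to the point x, -y, -z); pixel columns grow to the right and rows downward; lengths in m; the calibration is good to about 2 mm. A picture is of the moment at which its call begins: read the wrist's pose just before it. camera_params takes no time and is no camera call; for the wrist camera it gives the pose at the moment of the call.
- r.finish_job(): hands the job in, once; it reports no verdict.
Trained networks look in the newest picture that a camera, given by its name, has taken for a name from the list of things; names that differ only in an ending like _2 or _b are one class to them, and where a whole thing is asked for, a point or a joint stands for the part that bears it (a point fixed in the world has none). Each returns a list of dicts, best first, with "p" (0 to 1); they miss things now and then, are a little off and sometimes report something else, mostly with a low value. They report only what shows in the picture. A call takes as long as a camera call.
- viewer.outline_of(camera, name): "pixels" (480x640 bool, what is visible of it) and "bbox" ([left, top, width, height] in pixels, round what is visible of it).
The state is a dict: "clock": time; "q": joint angles; "qd": joint speeds; "joint_torque": joint torques, N m; "tool_pos": TCP position; "eef_rot": TCP orientation; "contact_force": force on the tool from outside, world axes, zero at the start; "moment": the same for the moment, N m; "opening": opening from 0.0 (shut) to 1.0 (fully open).
Only numpy, scipy, OpenCV 4.12 (cv2) and the standard library are available. Lean on these libraries where they do the work, as an engineer would, in place of code of your own. Each camera call takes 0.05 s, during which the arm holds its last target.

## Working session

There is one attempt and no reset: what is moved stays moved. The work goes in short steps, Python scripts to look and compute and a shell command to move; the robot and the scene stay as the last step left them, time stands still between calls to the robot, and variables do not carry over. Pictures are saved under pics/ and viewed, and the job is handed in when it is done.

```bash
mkdir -p pics; ls; python3 - <<'E'
from plant import r, viewer
import cv2,numpy as np
s=r.get_state();print(s['clock'],s['tool_pos'],s['eef_rot'],s['contact_force'],s['opening'])
for n in ("scene","side","wrist"):
    im=viewer.snapshot(n);cv2.imwrite(f"pics/{n}0.png",im[:,:,::-1])
    p=viewer.camera_params(n);print(n,np.round(p['intrinsics'],1).tolist(),np.round(p['world_to_cam'],3).tolist(),[k for k in p])
E
```

```text
pics
0.0 [ 0.15430754 -0.60503211  0.25190502] [ 9.92203940e-01  1.24621429e-01 -1.87460838e-04 -8.97657422e-04] [ 0.73809121 -0.19863903  0.41866384] 1.0014543761258916
scene [[612.4, 0.0, 312.4], [0.0, 612.4, 240.5], [0.0, 0.0, 1.0]] [[0.034, 0.999, 0.019, -0.026], [-0.6, 0.006, 0.8, 0.302], [0.799, -0.038, 0.6, -1.506], [0.0, 0.0, 0.0, 1.0]] ['intrinsics', 'world_to_cam']
side [[511.8, 0.0, 329.0], [0.0, 511.8, 234.3], [0.0, 0.0, 1.0]] [[0.984, -0.179, 0.003, -0.581], [0.119, 0.665, 0.737, -0.135], [-0.134, -0.725, 0.676, -0.692], [0.0, 0.0, 0.0, 1.0]] ['intrinsics', 'world_to_cam']
wrist [[357.6, 0.0, 317.7], [0.0, 357.6, 241.3], [0.0, 0.0, 1.0]] [[0.248, -0.969, -0.002, -0.623], [0.93, 0.239, -0.279, 0.039], [0.271, 0.067, 0.96, -0.39], [0.0, 0.0, 0.0, 1.0]] ['intrinsics', 'world_to_cam']
```

View pics/scene0.png

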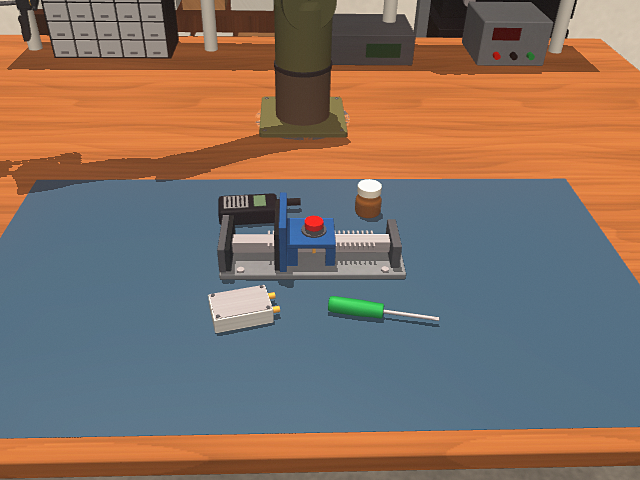

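View pics/side0.png

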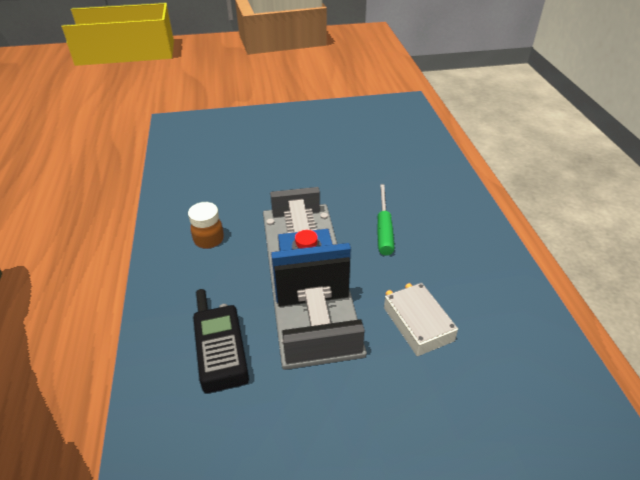

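View pics/wrist0.png

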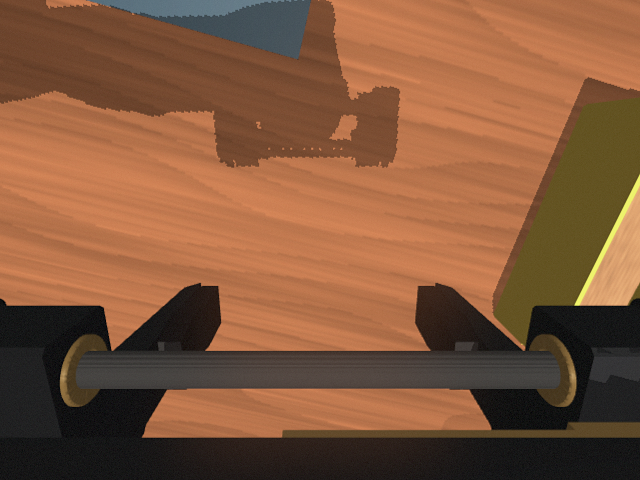

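The scene picture shows the clamp running left to right, with the fixed jaw at about x=225 px, the blue plate at 283, the red button at (314,222) and the end stop at 396. The radio and jar are behind it, the module and driver in front. The side view shows the same things, with the button at (306,238). I'll enlarge both to pick points.

```bash
python3 - <<'E'
import cv2
a=cv2.imread('pics/scene0.png')[180:300,205:415];cv2.imwrite('pics/scz.png',cv2.resize(a,None,fx=3.8,fy=3.8,interpolation=cv2.INTER_CUBIC))
a=cv2.imread('pics/side0.png')[180:370,250:380];cv2.imwrite('pics/siz.png',cv2.resize(a,None,fx=3,fy=3,interpolation=cv2.INTER_CUBIC))
E
```

```text
(no output)
```

View pics/scz.png

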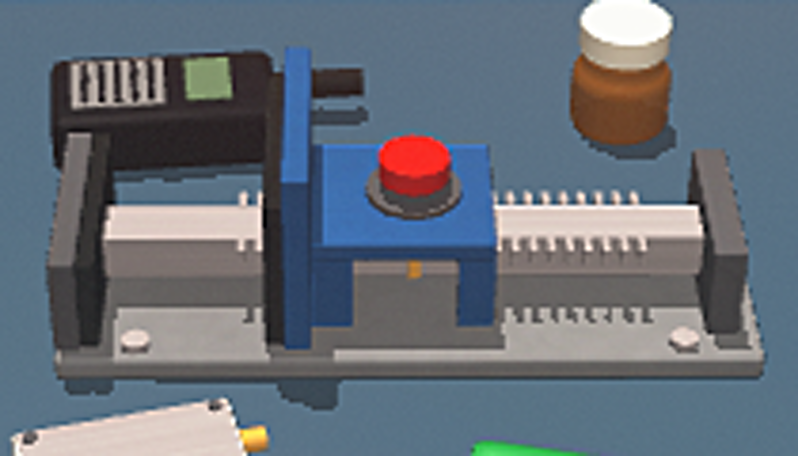

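View pics/siz.png

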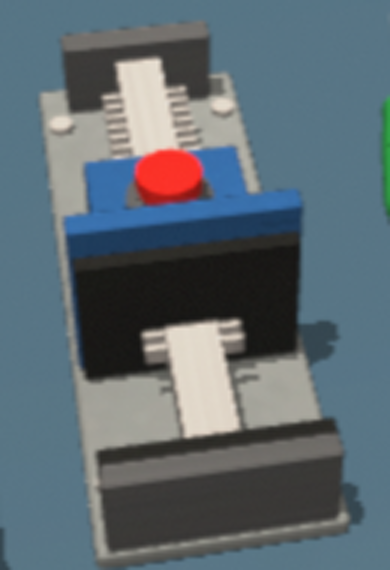

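```bash
cat > fit.py <<'E'
from plant import viewer
import numpy as np
from scipy.optimize import least_squares
P={n:viewer.camera_params(n) for n in("scene","side")}
def proj(n,p):
    K=P[n]['intrinsics'];c=np.array(P[n]['world_to_cam'])@np.append(p,1)
    u=np.array(K)@np.array([c[0],-c[1],-c[2]]);return u[:2]/u[2]
# (cam, x, y, z, yref, crop px) yref: 0 clamp,1 jaw front,2 fixed face
O=[("scene",55,155,12,0,762,362),("scene",55,155,0,0,762,375),("scene",55,-155,12,0,55,362),("scene",55,-155,0,0,57,374),
("scene",52,8,105,1,283,183),("scene",52,20,105,1,310,182),("scene",-52,8,105,1,287,48),("scene",-52,20,105,1,310,48),
("scene",0,65,82,1,415,153),("scene",38,100,62,1,495,248),("scene",-38,100,62,1,488,145),
("scene",-40,265,58,2,695,152),("scene",40,265,58,2,709,262),("scene",-50,0,60,2,108,135),
("side",-55,-155,12,0,97,550),("side",55,-155,12,0,345,518),("side",-55,155,12,0,40,93),("side",55,155,12,0,232,73),
("side",-52,8,105,1,67,232),("side",52,8,105,1,302,208),("side",-52,20,105,1,64,215),("side",52,20,105,1,298,192),("side",0,65,82,1,169,172)]
def W(v,x,y,z,k):
    y=y/1e3+(0,v[3],v[4])[k];x=x/1e3;c,s=np.cos(v[2]),np.sin(v[2])
    return np.array([v[0]+c*x-s*y,v[1]+s*x+c*y,z/1e3])
def px(n,u,v): return np.array([u/3.8+205,v/3.8+180]) if n=="scene" else np.array([u/3+250,v/3+180])
def f(v): return np.concatenate([proj(o[0],W(v,*o[1:5]))-px(o[0],o[5],o[6]) for o in O])
def fit():
    return least_squares(f,[.55,0,0,-.05,-.12],loss='soft_l1')
if __name__=="__main__":
    s=fit();v=s.x;print(v,"gap",v[3]-v[4])
    for o,e in zip(O,f(v).reshape(-1,2)): print(o[:5],e.round(1))
    for n,a in dict(button=(0,65,82,1),push=(0,0,75,1),fixed=(0,0,60,2),end=(0,265,58,2)).items(): print(n,W(v,*a).round(4))
E
python3 fit.py
```

```text
[ 0.55931016  0.00674474 -0.01512499 -0.06432631 -0.13662276] gap 0.07229644780786107
('scene', 55, 155, 12, 0) [ 1.3 -0.1]
('scene', 55, 155, 0, 0) [0.5 2. ]
('scene', 55, -155, 12, 0) [-0.8 -0.4]
('scene', 55, -155, 0, 0) [-0.8  2. ]
('scene', 52, 8, 105, 1) [-1.4 -0.2]
('scene', 52, 20, 105, 1) [-0.8  0.1]
('scene', -52, 8, 105, 1) [-0.9 -0.5]
('scene', -52, 20, 105, 1) [ 0.2 -0.5]
('scene', 0, 65, 82, 1) [-0.5  0.8]
('scene', 38, 100, 62, 1) [ 0.2 -0.6]
('scene', -38, 100, 62, 1) [-0.1 -0.2]
('scene', -40, 265, 58, 2) [-1.2 -0.6]
('scene', 40, 265, 58, 2) [ 0.8 -1.4]
('scene', -50, 0, 60, 2) [ 0.1 -1. ]
('side', -55, -155, 12, 0) [-1.3  1.3]
('side', 55, -155, 12, 0) [ 1.4 -0. ]
('side', -55, 155, 12, 0) [ 0.1 -1.7]
('side', 55, 155, 12, 0) [-0.  -1.6]
('side', -52, 8, 105, 1) [-0.7  0. ]
('side', 52, 8, 105, 1) [ 0.8 -1.1]
('side', -52, 20, 105, 1) [-0.5 -0.8]
('side', 52, 20, 105, 1) [ 0.3 -2. ]
('side', 0, 65, 82, 1) [ 0.2 -1.1]
button [0.5593 0.0074 0.082 ]
push [ 0.5583 -0.0576  0.075 ]
fixed [ 0.5572 -0.1299  0.06  ]
end [0.5613 0.1351 0.058 ]
```

The fit gives a clamp pose good to about 2 mm: button at (0.559, 0.007, 0.082) and gap 72 mm, which matches the stated range. Next is the move over the button with fingers shut, turning to line up with the clamp. In tool axes that is x +54.4 cm, y −49.4 cm, yaw +15.2°.

```bash
python3 -m inch '[[1,[2,-1.8,0],1],[1,[5,-4.5,0],2],[1,[8.2,-7.4,0],3],[1,[11.4,-10.4,0],4],[1,[14.6,-13.3,0],5],[1,[17.9,-16.3,0],6],[1,[21.2,-19.3,0],7],[1,[24.5,-22.3,0],8],[1,[27.8,-25.3,0],9],[1,[31.1,-28.3,0],10],[1,[34.4,-31.3,0],11],[1,[37.7,-34.3,0],12],[1,[41,-37.3,0],13],[1,[44.3,-40.3,1],14],[1,[47.5,-43.2,1],15],[1,[50.5,-45.9,2],15.2],[1,[53,-48.2,2.5],15.2],[1,[54.4,-49.4,3],15.2],[1,[54.4,-49.4,3],15.2],[1,[54.4,-49.4,3],15.2]]' 30
python3 - <<'E'
from plant import r, viewer
import cv2
from scipy.spatial.transform import Rotation as R
s=r.get_state();print(s['clock'],s['tool_pos'],s['opening'],s['contact_force']);M=R.from_quat(s['eef_rot']).as_matrix();print(M.round(3))
d=[.5593-s['tool_pos'][0],.0074-s['tool_pos'][1],.082+r.tcp_to_tips-s['tool_pos'][2]];print('tips to button, cm',(M.T@d*100).round(2))
for n in("scene","side"): cv2.imwrite(f'pics/{n}1.png',viewer.snapshot(n)[:,:,::-1])
E
```

```text
clock: 2.15
tool_pos: [0.5586, 0.0057, 0.2225]
eef_rot: [1.0, -0.008, -0.001, 0.001]
contact_force: [0.1, 0.1, -0.4]
opening: 0.0
2.15 [0.55858097 0.00571428 0.2224976 ] 0.00017074318529277556 [ 0.05495379  0.14564599 -0.39067727]
[[ 1.    -0.017 -0.002]
 [-0.017 -1.    -0.002]
 [-0.002  0.002 -1.   ]]
tips to button, cm [ 0.09 -0.19 12.65]
```

```bash
python3 -m inch '[[1,[0,-0.2,2],0],[1,[0,-0.2,5],0],[1,[0,-0.2,8],0],[1,[0,-0.2,10.5],0],[1,[0,-0.2,11.5],0],[1,[0,-0.2,11.8],0],[1,[0,-0.2,11.8],0]]'
python3 - <<'E'
from plant import viewer
import cv2,numpy as np
a=viewer.snapshot("side");b=viewer.snapshot("scene")
cv2.imwrite('pics/s2.png',np.hstack([cv2.resize(a[150:330,240:370],None,fx=3,fy=3),cv2.resize(b[150:330,260:390],None,fx=3,fy=3)])[:,:,::-1])
E
```

```text
clock: 2.95
tool_pos: [0.5598, 0.0087, 0.1054]
eef_rot: [1.0, -0.008, 0.0, 0.0]
contact_force: [-0.4, -0.2, 0.8]
opening: 0.005
```

View pics/s2.png

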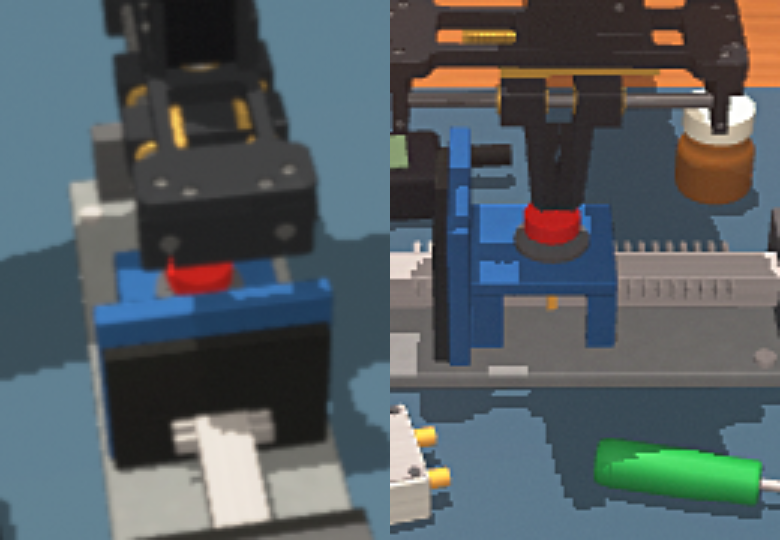

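The shut fingertips stand squarely over the red button (scene crop at about (550,210)) and clear of the plate. Now I press.

```bash
python3 -m inch '[[1,[0,0,0.5],0],[1,[0,0,0.9],0],[1,[0,0,1.2],0],[1,[0,0,1.5],0],[1,[0,0,1.8],0],[1,[0,0,1.9],0],[1,[0,0,1.9],0]]'
```

```text
clock: 3.75
tool_pos: [0.5601, 0.0096, 0.0864]
eef_rot: [1.0, -0.008, 0.001, 0.0]
contact_force: [-0.2, -0.4, 9.3]
opening: 0.004
```

```bash
python3 -m inch '[[1,[0,0,0.1],0],[1,[0,0,0.2],0],[1,[0,0,0.25],0],[1,[0,0,0.25],0],[1,[0,0,0.25],0]]'
```

```text
clock: 4.25
tool_pos: [0.5603, 0.0096, 0.0862]
eef_rot: [1.0, -0.008, 0.001, -0.0]
contact_force: [-4.7, 0.0, 28.9]
opening: 0.003
```

The button is bottomed: the tips are at z 0.072 and the force rises at once. Now I lift and move over the gap between the jaws.

```bash
python3 -m inch '[[1,[0,0,-1],0],[1,[0,0,-3],0],[1,[0,0,-5],0],[1,[0,0,-6.5],0],[1,[0,1.5,-7],0],[1,[0,4,-7],0],[1,[0,6.5,-7],0],[1,[0,8.5,-7],0],[1,[0,9.8,-7],0],[1,[0,9.8,-7],0],[1,[0,9.8,-7],0]]'
python3 - <<'E'
from plant import viewer,r
import cv2,numpy as np
print(r.get_state()['tool_pos'])
a=viewer.snapshot("side");b=viewer.snapshot("scene")
cv2.imwrite('pics/s3.png',np.hstack([cv2.resize(a[150:380,240:370],None,fx=2.5,fy=2.5),cv2.resize(b[120:350,210:400],None,fx=2.5,fy=2.5)])[:,:,::-1])
E
```

```text
clock: 5.35
tool_pos: [0.5578, -0.088, 0.1528]
eef_rot: [1.0, -0.008, -0.0, -0.0]
contact_force: [-0.3, 0.4, 0.2]
opening: 0.005
[ 0.55779849 -0.08796676  0.15282429]
```

View pics/s3.png

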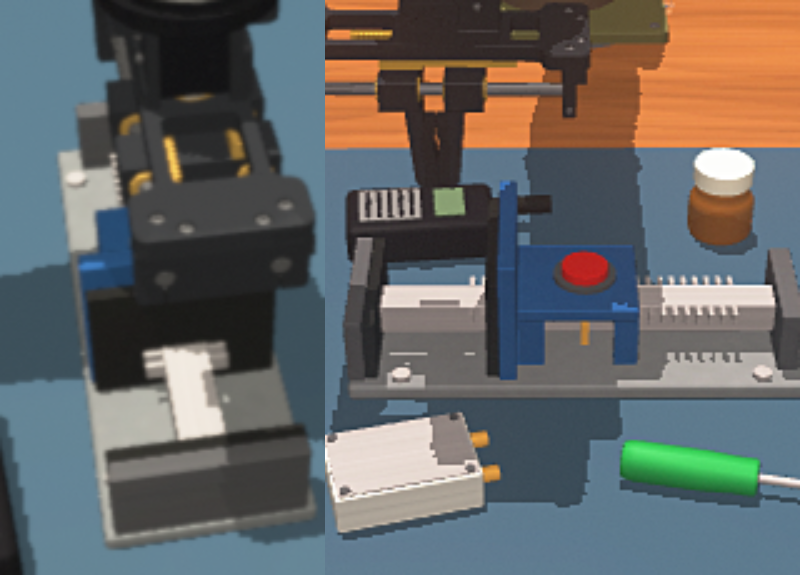

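The button now sits low (right crop at (585,270)). The fingers are in the gap, in front of the pad. I descend until the tips are at about 72 mm, then push the first part slowly.

```bash
python3 -m inch '[[1,[0,0,2],0],[1,[0,0,4.5],0],[1,[0,0,6.2],0],[1,[0,0,6.7],0],[1,[0,0,6.7],0],[1,[0,-0.5,6.7],0],[1,[0,-1,6.7],0],[1,[0,-1.3,6.7],0],[1,[0,-1.6,6.7],0],[1,[0,-2,6.7],0],[1,[0,-2.4,6.7],0],[1,[0,-2.8,6.7],0]]'
python3 - <<'E'
from plant import viewer,r
import cv2,numpy as np
print(r.get_state()['tool_pos'])
a=viewer.snapshot("side");b=viewer.snapshot("scene")
cv2.imwrite('pics/s4.png',np.hstack([cv2.resize(a[150:380,240:370],None,fx=2.5,fy=2.5),cv2.resize(b[120:350,210:400],None,fx=2.5,fy=2.5)])[:,:,::-1])
E
```

```text
clock: 6.65
tool_pos: [0.5588, -0.061, 0.0866]
eef_rot: [1.0, -0.008, 0.0, 0.001]
contact_force: [-0.7, -3.4, 4.3]
opening: 0.007
[ 0.55877638 -0.06101393  0.08655963]
```

View pics/s4.png

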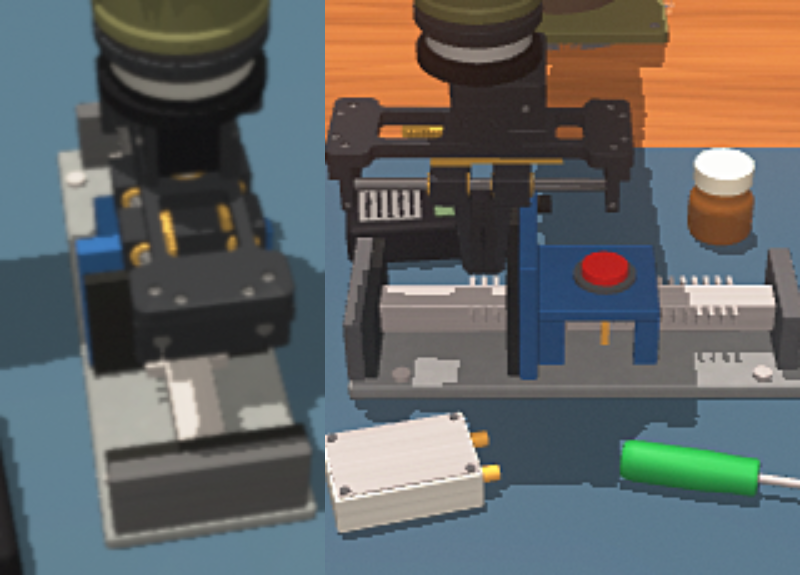

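The jaw slides at about 3.4 N. The carriage rear is now at crop x=657 and the stop at 770. I push on, slowing near the stop.

```bash
python3 -m inch '[[1,[0,-0.4,0],0],[1,[0,-0.9,0],0],[1,[0,-1.5,0],0],[1,[0,-2.1,0],0],[1,[0,-2.7,0],0],[1,[0,-3.3,0],0],[1,[0,-3.9,0],0],[1,[0,-4.5,0],0],[1,[0,-5,0],0],[1,[0,-5.5,0],0],[1,[0,-6,0],0],[1,[0,-6.4,0],0],[1,[0,-6.7,0],0],[1,[0,-6.9,0],0],[1,[0,-7.1,0],0],[1,[0,-7.1,0],0]]'
```

```text
clock: 8.35
tool_pos: [0.5593, 0.011, 0.0861]
eef_rot: [1.0, -0.008, -0.0, -0.0]
contact_force: [-0.3, -2.4, 1.4]
opening: 0.007
```

```bash
python3 -m inch '[[1,[0,-0.2,0],0],[1,[0,-0.4,0],0],[1,[0,-0.6,0],0],[1,[0,-0.6,0],0]]'
```

```text
clock: 8.75
tool_pos: [0.5594, 0.0171, 0.0861]
eef_rot: [1.0, -0.007, -0.0, -0.0]
contact_force: [-1.4, -1.5, 0.7]
opening: 0.005
```

```bash
python3 -m inch '[[1,[0,-0.15,0],0],[1,[0,-0.3,0],0],[1,[0,-0.3,0],0]]'; python3 -m inch '[[1,[0,-0.15,0],0],[1,[0,-0.3,0],0],[1,[0,-0.3,0],0]]'
python3 - <<'E'
from plant import viewer,r
import cv2,numpy as np
a=viewer.snapshot("side");b=viewer.snapshot("scene")
cv2.imwrite('pics/s5.png',np.hstack([cv2.resize(a[150:380,240:370],None,fx=2.5,fy=2.5),cv2.resize(b[120:350,210:420],None,fx=2.2,fy=2.5)])[:,:,::-1])
E
```

```text
clock: 9.05
tool_pos: [0.5594, 0.0199, 0.0861]
eef_rot: [1.0, -0.008, -0.0, -0.0]
contact_force: [-0.7, -2.5, 0.8]
opening: 0.007
clock: 9.35
tool_pos: [0.5594, 0.0205, 0.0861]
eef_rot: [1.0, -0.009, -0.0, 0.001]
contact_force: [-1.8, -6.0, 1.6]
opening: 0.006
```

View pics/s5.png

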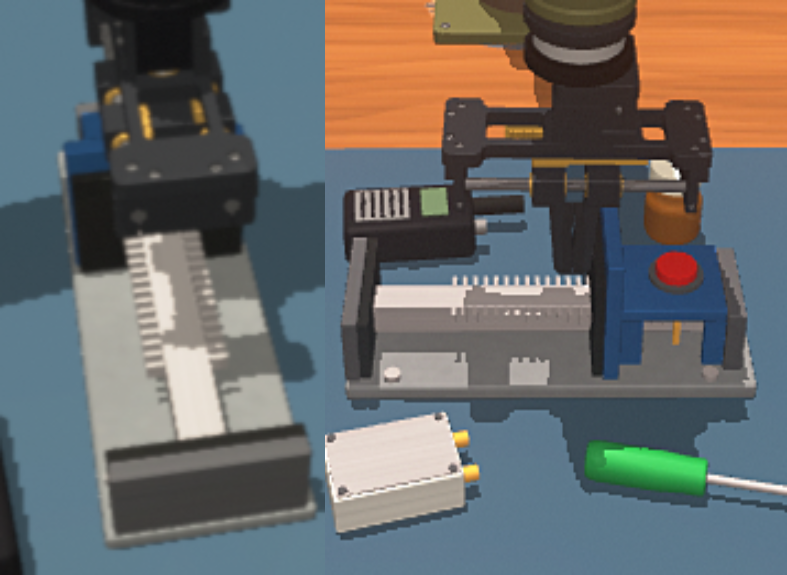

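The carriage rear meets the end stop (crop x about 725). The force rose from 2.5 to 6 N with only 0.6 mm of motion, and the button is still low. One more small push confirms it, then I back off and lift.

```bash
python3 -m inch '[[1,[0,-0.15,0],0],[1,[0,-0.3,0],0],[1,[0,-0.3,0],0],[1,[0,-0.3,0],0]]'; python3 -m inch '[[1,[0,0.5,0],0],[1,[0,1.2,0],0],[1,[0,2,0],0],[1,[0,2,-2],0],[1,[0,2,-5],0],[1,[0,2,-8],0],[1,[0,2,-11],0],[1,[0,2,-14],0],[1,[0,2,-15],0],[1,[0,2,-15],0]]'
python3 - <<'E'
from plant import viewer,r
import cv2,numpy as np
print(r.get_state()['contact_force'])
a=viewer.snapshot("side");b=viewer.snapshot("scene")
cv2.imwrite('pics/side6.png',a[:,:,::-1]);cv2.imwrite('pics/scene6.png',b[:,:,::-1])
cv2.imwrite('pics/s6.png',np.hstack([cv2.resize(a[150:380,240:370],None,fx=2.5,fy=2.5),cv2.resize(b[120:350,210:420],None,fx=2.2,fy=2.5)])[:,:,::-1])
o=cv2.imread('pics/scene0.png')[:,:,::-1]; 
for n in('radio_center','module_center','jar_center','driver_grip'):
    for c in('scene','side'):
        m=viewer.outline_of(c,n); print(n,c,[(round(x['p'],2),x['bbox']) for x in m[:1]])
E
```

```text
clock: 9.85
tool_pos: [0.5593, 0.0206, 0.0862]
eef_rot: [1.0, -0.01, -0.001, 0.003]
contact_force: [-1.5, -11.3, 1.8]
opening: 0.005
clock: 10.85
tool_pos: [0.5604, 0.0058, 0.2373]
eef_rot: [1.0, -0.008, 0.002, -0.0]
contact_force: [0.3, -0.5, -0.0]
opening: 0.007
[ 0.31828673 -0.49998594 -0.03016704]
radio_center scene [(0.9, [216.2, 193.7, 84.7, 32.8])]
radio_center side [(0.7, [264.6, 190.9, 75.7, 70.0])]
module_center scene [(0.64, [206.3, 285.0, 72.4, 51.7])]
module_center side [(0.95, [384.6, 285.4, 74.0, 66.8])]
jar_center scene [(0.82, [354.7, 182.3, 27.0, 35.2])]
jar_center side [(0.74, [189.1, 203.3, 37.0, 44.0])]
driver_grip scene [(0.66, [330.8, 296.9, 105.3, 24.5])]
driver_grip side [(0.61, [376.8, 185.7, 15.7, 70.6])]
```

View pics/s6.png

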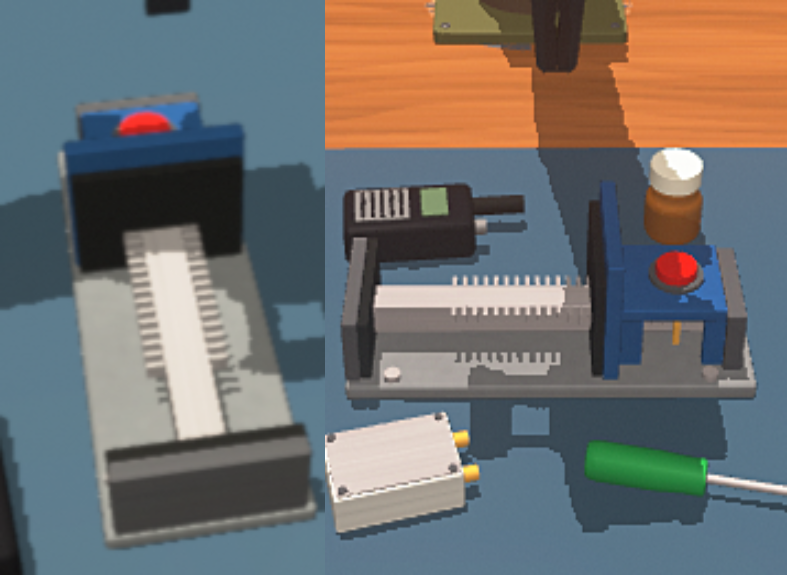

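The jaw is against the end stop, the button is low, the loose things sit at their first pixel positions, and the robot is clear.

```bash
python3 -c "
from plant import r
print(r.finish_job(), r.get_state()['clock'])"
```

```text
the job is handed in; nothing more can be done
the job is handed in; nothing more can be done
```

The clamp is open: I pressed the red release fully down with shut fingers, then pushed the jaw back on its front pad until it met the end stop. The robot lifted clear and I handed the job in about 11 s into the 38 s allowed.

- **Release:** the button bottomed with the fingertips at z 72 mm and 29 N on the tool, which matches the stated fully-down height. It still looks down in the last pictures.
- **Jaw:** it slid at about 2 to 4 N. At the stop the force rose to 11 N with only 0.1 mm more movement. The fingers reached that point about 3 mm further along than I had worked out, which is about the size of the camera fit error. The last picture shows the carriage against the end stop.
- **Loose things:** the module, jar and screwdriver sit at their starting pixel positions in both views. The network's outline of the radio in the side view was wrong (it landed on the clamp), so I checked the radio in the scene view only, where it had not moved.

The finish call returned no verdict, so I don't know how the run was judged.

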